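# Hang the yellow electric screwdriver on the sprung bench hook

## Task

Hang the yellow electric screwdriver on the sprung hook: pull the hook down (it has a black knob to hold it by), slide it along its rail so that it goes under the wire loop on top of the yellow screwdriver, then let it up and let go, so that the spring lifts the screwdriver out of its block and it hangs there with the hook fully up. Leave the blue screwdriver standing in its place.

Things in the scene. Friction and masses are not known exactly. Their poses are not given: they have to be found in the camera images.
- hook_seat (a point): Steel J-hook of 8 mm bar, 48 mm long. The point: where a hung loop's wire centre rests, 11 mm above the underside of the hook's bottom. z up; y along the rail, roughly the robot's left; x away from the robot. The mouth opens to +y: the shank stands 20 mm to -y, the upturned tip 20 mm to +y, ending 8 mm above the point. Fully up (start) the point is 212 mm above the bench, clear over all tools.
- hook_knob (a point): Middle of the upright black knob (30 mm dia, 43 mm high) 90 mm straight above hook_seat, fixed to the hook; 20 mm lower, a 52 mm flange. Its arm runs 130 mm along x to a post with an orange drum, top 385 mm. Moves only up/down (85 mm travel; a spring pulls up, 5.5 N at the top plus 40 N per m) and along y on a rail (405 mm, friction 1 N, stays put). Starts fully up, near the rail's -y end.
- yellow_bail (a point): Yellow electric screwdriver, 42 mm dia, 0.26 kg, standing nose 22 mm deep in one of 3 holes (110 mm apart, under the hook's path) of a blue block. On top a rigid loop of 6 mm wire in its x-z plane, square to the rail within 7 degrees. The point: wire centre at the loop's top, 175 mm above the bench when standing. Opening 44 mm wide, from 3 to 46 mm below the point. z up.
- blue_bail (a point): Top of the loop of an equal screwdriver, but blue, in another hole of the block; same sizes and axes. To be left standing. (The third hole holds a hand nut driver with a red handle and no loop, 147 mm high.)
There are look-alikes about, which are no part of the job. What is shaped like the part that bears yellow_bail but brown or turquoise is not meant.

How it is judged:
By the outcome, as a careful person would: the job done as asked, in the order asked, and still so for the second after the job is handed in, with the robot touching nothing.
It also fails if it takes over 40 s, if anything falls off the work surface, if the arm or the gripper's body presses on something with over 40 N, if the wrist force passes 120 N, or if a joint passes its speed limit or range.

## Robot

A 6-joint arm with a two-finger parallel gripper is mounted at the origin on the work surface. World frame = base frame: x ahead of the robot, y to its left, z up, the work surface at z = 0. Lengths are in m, angles in rad, forces in N, time in s.
With the tool pointing down it reaches from about 0.35 to 0.775 m from the base axis. Payload 5.5 kg.
Tool frame: the origin (TCP) lies midway between the tips of the shut fingers; the grasp point (between the pads) lies 19 mm behind it; z points along the fingers, y is the line along which they close (so a half turn about z gives the same grasp; the last joint's range is limited). The gripper opens to 85 mm and grips with 20 to 120 N. Pads are 22 mm wide; open, the fingers measure 114 mm over their backs; the gripper's body (76 mm by 85 mm) begins 54 mm behind the grasp point. The pads swing forward as they close: fully open they stand 13 mm farther back than shut.
Start: joints at [1.196, 0.313, 0.046, 1.304, 0, 1.431], TCP at [0.134, 0.559, 0.231] pointing down, gripper open.
Joint ranges: [-2.76, 2.76], [-0.86, 1.69], [-1.03, 1.26], [-2.2, 2.34], [-1.47, 1.5], [-3.14, 3.14]. Speed limits (rad/s): [2.57, 2.57, 3.14, 3.14, 3.14, 3.14].

## Interface

Orientations are given as a unit quaternion [w, x, y, z].
In Python, from workcell import telemetry, imaging, env gives the robot as it stands. The module is installed in compiled form; this text tells all that it offers.
- The arm moves only by the tool step_arm, never from a script. Its argument "moves" is a list of rows, each a list of 3 entries, a list of its own where there are three numbers: the shift along the tool's x, y, z in mm, then the turn, a rotation vector about the tool's x, y, z in rad, then the finger opening in mm, from 0 to 85.4. A call has 1 to 8 rows; each row is the pose to reach, as a shift and turn from the pose commanded when the call began, along the tool's axes at that moment; what a row does not reach only later rows make up. A row lasts 1/12 s, in which the tool goes at most 41.7 mm and 7.16 degrees, less where a joint would pass 70% of its speed; a pose out of reach is approached as far as the arm can. A call with a gripper value outside its range is refused whole. The fingers move at their own pace and stop on an object; "grip_force" is the grip in N (left out, the last holds). Time passes only in rows, so rows that repeat a pose let the fingers close. It gives the time, the measured TCP pose, the force, the opening and the grip force at its end, in the units of the state.
- telemetry.get_state(): the state, without advancing time (a new reading comes with each control period).
- imaging.read_camera(name): name is "side" or "top" or "wrist"; returns the picture (420x560x3 uint8, red, green, blue); there is no depth.
- imaging.camera_params(name): a dict with "camera_matrix" (3x3 intrinsics, pixels), "D" ([k1, k2, p1, p2, k3] as OpenCV has them; the pictures are not rectified), "pose" (4x4, takes a point from camera to world coordinates). Camera axes: x right, y up, looking along -z (the intrinsics and any distortion apply to the point x, -y, -z); pixel columns grow to the right and rows downward; lengths in m; the calibration is good to about 2 mm. A picture is of the moment at which its call begins: read the wrist's pose just before it. camera_params takes no time and is no camera call; for the wrist camera it gives the pose at the moment of the call.
- env.hand_in(): hands the job in; it is judged then, once.
The state is a dict: "clock": time; "joint_pos": joint angles; "qvel": joint speeds; "tau": joint torques, N m; "tcp_pos": TCP position; "orientation": TCP orientation; "wrist_force": force on the tool from outside, world axes, zero at the start; "ft_torque": the same for the moment, N m; "finger_gap": finger opening in m; "grip_force": force on a finger pad.
Only numpy, scipy, OpenCV 4.12 (cv2) and the standard library are available. Lean on these libraries where they do the work, as an engineer would, in place of code of your own. Each camera call takes 0.05 s, during which the arm holds its last target. There are 200 camera calls.

## Working session

There is one attempt and no reset: what is moved stays moved. The work goes in short steps, Python scripts to look and compute and a tool call to move; the robot and the scene stay as the last step left them, time stands still between calls to the robot, and variables do not carry over. Pictures are saved under pics/ and viewed, at most 10 in all, crops included, and the job is handed in when it is done.

Besides the shell and the picture viewer there is one more tool, called after "Request:" by a JSON object that holds its "name" and its "arguments", one argument or row to a line. step_arm: Moves the arm, as the interface text tells. Its arguments: {"type":"object","properties":{"moves":{"type":"array"},"grip_force":{"type":"number"}},"required":["moves"]}

```bash
mkdir -p pics; cat > h.py <<'E'
import numpy as np, cv2
from workcell import telemetry, imaging, env
def shot(n,f):
    p=imaging.camera_params(n); im=imaging.read_camera(n)
    cv2.imwrite(f'pics/{f}.png',im[:,:,::-1]); np.savez(f'pics/{f}.npz',im=im,K=p['camera_matrix'],D=p['D'],T=p['pose']); return im
def ray(f,uv):
    d=np.load(f'pics/{f}.npz'); q=cv2.undistortPoints(np.array([[uv]],float),d['K'],d['D'])[0,0]
    T=d['T']; r=T[:3,:3]@np.array([q[0],-q[1],-1]); return T[:3,3],r/np.linalg.norm(r)
def onz(f,uv,z):
    o,r=ray(f,uv); return o+r*(z-o[2])/r[2]
def tri(f1,a,f2,b):
    o1,r1=ray(f1,a);o2,r2=ray(f2,b)
    s=np.linalg.lstsq(np.c_[r1,-r2],o2-o1,rcond=None)[0]
    p,q=o1+s[0]*r1,o2+s[1]*r2; return (p+q)/2,np.linalg.norm(p-q)
def proj(f,P):
    d=np.load(f'pics/{f}.npz');T=d['T'];c=T[:3,:3].T@(np.array(P)-T[:3,3]);c=c*[1,-1,-1]
    return cv2.projectPoints(c.reshape(1,1,3),np.zeros(3),np.zeros(3),d['K'],d['D'])[0].ravel()
E
python3 - <<'E'
from h import *
a=shot('side','s0');b=shot('top','t0')
np.set_printoptions(precision=3,suppress=True)
for n in('s0','t0'): print(np.load(f'pics/{n}.npz')['T'])
s=telemetry.get_state();print(s)
E
```

```text
[[-0.878  0.28  -0.388  0.289]
 [-0.478 -0.54   0.693  0.456]
 [-0.015  0.794  0.608  0.603]
 [ 0.     0.     0.     1.   ]]
[[ 0.011  0.993 -0.117  0.449]
 [-1.     0.008 -0.028 -0.013]
 [-0.027  0.118  0.993  0.975]
 [ 0.     0.     0.     1.   ]]
{'clock': 0.1, 'joint_pos': array([ 1.196,  0.314,  0.045,  1.304, -0.   ,  1.431]), 'qvel': array([-0.   , -0.002,  0.002, -0.002, -0.002, -0.001]), 'tau': array([  0.003, -48.173,  29.924,   0.013,  -0.   ,   0.   ]), 'tcp_pos': array([0.134, 0.559, 0.231]), 'orientation': array([-0.   ,  0.117,  0.993, -0.001]), 'wrist_force': array([ 0.995,  0.182, -0.556]), 'ft_torque': array([-0.032,  0.073,  0.014]), 'grip_force': 0.0, 'finger_gap': 0.08558022986006186}
```

View pics/s0.png

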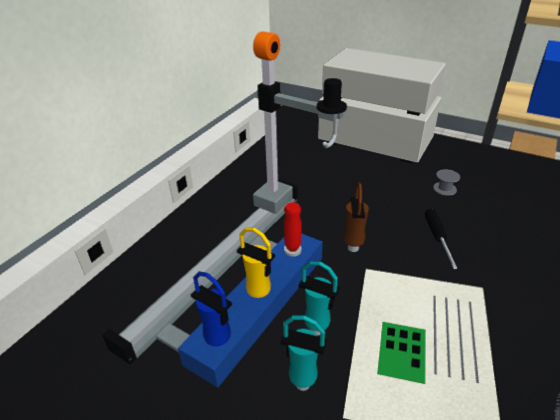

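View pics/t0.png

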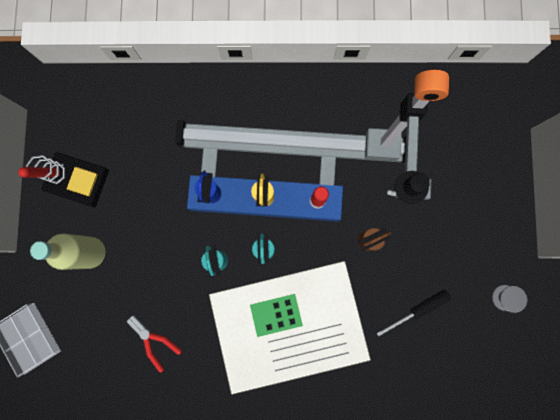

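The side view shows the hook with its black knob at about (332,95), the red nut driver at (293,230), the yellow bail at (255,235) and the blue at (210,280). In the top view the knob is at (415,185), red at (319,196), yellow at (263,190) and blue at (206,187). The turquoise and brown tools are off the block. Next I measure these points.

```bash
python3 - <<'E'
from h import *
s=np.load('pics/s0.npz')['im'];t=np.load('pics/t0.npz')['im']
a=cv2.resize(s[30:330,170:370],None,fx=2,fy=2,interpolation=cv2.INTER_CUBIC)
b=cv2.resize(t[60:240,170:450],None,fx=2,fy=2,interpolation=cv2.INTER_CUBIC)
o=np.zeros((600,800,3),np.uint8);o[:,:400]=a;b=cv2.resize(t[150:225,180:230+5],None,fx=4,fy=4,interpolation=cv2.INTER_CUBIC)
o[:300,400:620]=b
b=cv2.resize(t[150:225,240:290],None,fx=4,fy=4,interpolation=cv2.INTER_CUBIC);o[:300,600:800]=b
b=cv2.resize(t[150:225,355:455],None,fx=4,fy=4,interpolation=cv2.INTER_CUBIC);o[300:,400:800]=b
o=np.clip(o.astype(float)*1.5+15,0,255).astype(np.uint8)
cv2.imwrite('pics/c.png',o[:,:,::-1])
E
```

```text
(no output)
```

View pics/c.png

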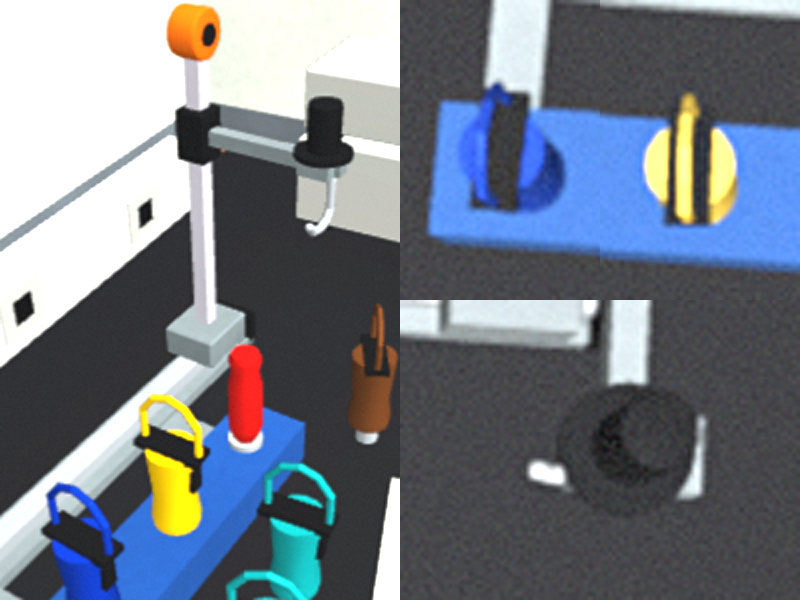

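```bash
python3 - <<'E'
from h import *
np.set_printoptions(precision=4,suppress=True)
print('knobtop',tri('s0',(332.5,80.5),'t0',(421.2,184.5)),onz('t0',(421.2,184.5),.3235),onz('s0',(332.5,80.5),.3235))
print('flange',onz('t0',(411.8,186.8),.284),tri('s0',(331.5,106.5),'t0',(411.8,186.8)))
p=onz('s0',(254,229.5),.175);print('ybail',p,proj('t0',p))
t=np.load('pics/t0.npz')['im'];hsv=cv2.cvtColor(t,cv2.COLOR_RGB2HSV)
def cen(m,z):
    n,l,st,c=cv2.connectedComponentsWithStats(m.astype(np.uint8))
    for i in range(1,n):
        if st[i,4]>60: print(c[i],st[i],onz('t0',c[i],z))
roi=np.zeros(t.shape[:2],bool);roi[165:225,180:350]=1
h,s,v=cv2.split(hsv)
print('y');cen(roi&(h>18)&(h<35)&(s>120)&(v>90),.12)
print('r');cen(roi&((h<8)|(h>172))&(s>120)&(v>90),.14)
print('b');cen(roi&(h>105)&(h<125)&(s>120)&(v>60),.03)
# rail direction via block corners and rail edges
for a,b,z in (((189,177),(343,185),.03),((188,208),(341,219),.03),((183,124),(390,137),.04),):
    A,B=onz('t0',a,z),onz('t0',b,z);print(A,B,np.degrees(np.arctan2(A[0]-B[0],A[1]-B[1])))
for c in ((260.5,205),(262,175),(261.8,188)):print(onz('t0',c,.16))
E
```

```text
knobtop (array([ 0.5622, -0.2077,  0.3251]), np.float64(0.004290773009346944)) [ 0.5605 -0.2089  0.3235] [ 0.5659 -0.2109  0.3235]
flange [ 0.5635 -0.2063  0.284 ] (array([ 0.5643, -0.208 ,  0.2784]), np.float64(0.0004574010057791621))
ybail [0.5791 0.0333 0.175 ] [260.3266 187.2385]
y
[260.8016 189.1111] [259 174   6  32 126] [0.5844 0.0355 0.12  ]
[254.3857 190.9143] [252 183   6  18  70] [0.5808 0.0477 0.12  ]
[269.625  194.2232] [267 183   7  22 112] [0.5746 0.0184 0.12  ]
r
[319.4245 196.1633] [311 187  17  20 245] [ 0.5686 -0.0752  0.14  ]
b
[263.3399 198.7493] [ 187  171  156   51 4551] [0.5781 0.0349 0.03  ]
[0.6239 0.1945 0.03  ] [ 0.6086 -0.1331  0.03  ] 2.6680966866036813
[0.5572 0.1945 0.03  ] [ 0.5365 -0.1284  0.03  ] 3.668533714212562
[0.7374 0.2092 0.04  ] [ 0.7102 -0.2316  0.04  ] 3.5247488192316196
[0.5488 0.0334 0.16  ]
[0.6043 0.0314 0.16  ]
[0.5801 0.0314 0.16  ]
```

Request:
{"name": "step_arm", "arguments": {
  "moves": [
    [[0,0,-41],[0,0,0],85],
    [[0,0,-82],[0,0,0],85],
    [[0,0,-129],[0,0,0],85],
    [[-28,-30,-129],[0,0,0],85],
    [[-56,-60,-129],[0,0,0],85],
    [[-84,-90,-129],[0,0,0],85],
    [[-112,-120,-129],[0,0,0],85],
    [[-140,-152,-129],[0,0,0],85]
  ]
}}

```text
clock: 0.77
tcp_pos: [0.2346, 0.3781, 0.3599]
orientation: [-0.0, 0.117, 0.993, -0.0]
wrist_force: [1.4, 0.1, 0.0]
finger_gap: 0.0851
grip_force: 0.0
```

Request:
{"name": "step_arm", "arguments": {
  "moves": [
    [[-28,-30,0],[0,0,0],85],
    [[-56,-60,0],[0,0,0],85],
    [[-84,-90,0],[0,0,0],85],
    [[-112,-120,0],[0,0,0],85],
    [[-140,-152,0],[0,0,0],85],
    [[-168,-182,0],[0,0,0],85],
    [[-196,-212,0],[0,0,0],85],
    [[-224,-243,0],[0,0,0],85]
  ]
}}

```text
clock: 1.43
tcp_pos: [0.3958, 0.0893, 0.3602]
orientation: [0.0, 0.117, 0.993, 0.0]
wrist_force: [0.8, 0.7, -0.2]
finger_gap: 0.0849
grip_force: 0.0
```

Request:
{"name": "step_arm", "arguments": {
  "moves": [
    [[-28,-30,0],[0,0,-0.05],85],
    [[-56,-60,0],[0,0,-0.1],85],
    [[-84,-90,0],[0,0,-0.175],85],
    [[-112,-120,0],[0,0,-0.175],85],
    [[-140,-152,0],[0,0,-0.175],85],
    [[-168,-182,0],[0,0,-0.175],85],
    [[-198,-214,0],[0,0,-0.175],85],
    [[-198,-214,0],[0,0,-0.175],85]
  ]
}}

```text
clock: 2.1
tcp_pos: [0.5407, -0.169, 0.3568]
orientation: [-0.001, 0.033, 0.999, -0.0]
wrist_force: [-1.4, 0.2, -0.7]
finger_gap: 0.0854
grip_force: 0.0
```

```bash
python3 - <<'E'
from h import *
a=shot('wrist','w1');b=shot('side','s1')
o=np.hstack([cv2.resize(a,(400,300)),cv2.resize(b,(400,300))]);cv2.imwrite('pics/c1.png',np.clip(o[:,:,::-1]*1.4,0,255))
s=telemetry.get_state();print(s['tcp_pos'],s['orientation'],s['joint_pos'])
print('w knobtop',proj('w1',[.5625,-.2075,.3235]),'flange',proj('w1',[.5625,-.2075,.284]))
E
```

```text
[ 0.53846417 -0.16459361  0.35825556] [-1.55661694e-03  3.13177548e-02  9.99507961e-01  7.82329493e-04] [-4.39324484e-01  2.96650767e-01  3.31662988e-01  1.60928705e+00
  2.00968947e-04 -3.76678986e-01]
w knobtop [222.9703987  275.30900757] flange [232.4277132  248.27381085][ WARN:0@0.874] global loadsave.cpp:1063 imwrite_ Unsupported depth image for selected encoder is fallbacked to CV_8U.
```

View pics/c1.png

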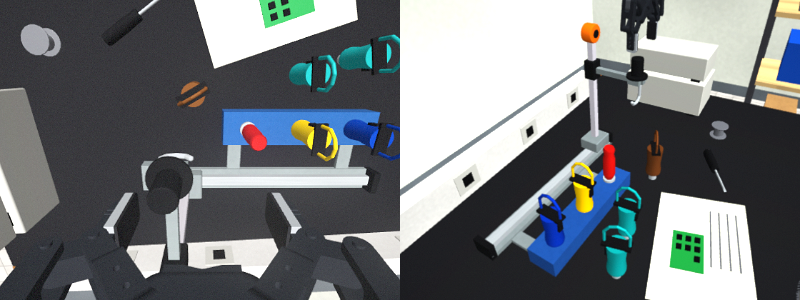

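The wrist picture (left half) shows the knob top near (164,199), or (229,278) at full size, between the open pads but left of centre. I refine its position by mask.

```bash
python3 - <<'E'
from h import *
np.set_printoptions(precision=4,suppress=True)
print(onz('w1',(229,279),.3235),onz('w1',(237,246),.284))
d=np.load('pics/w1.npz')['im'];print(onz('w1',(228,279),.3235))
c=cv2.resize(d[190:320,170:300],None,fx=4.5,fy=4.5,interpolation=cv2.INTER_CUBIC)
cv2.imwrite('pics/c2.png',np.clip(c[:,:,::-1]*3.0,0,255).astype(np.uint8))
E
```

```text
[ 0.5654 -0.204   0.3235] [ 0.5608 -0.2038  0.284 ]
[ 0.5654 -0.2046  0.3235]
```

View pics/c2.png

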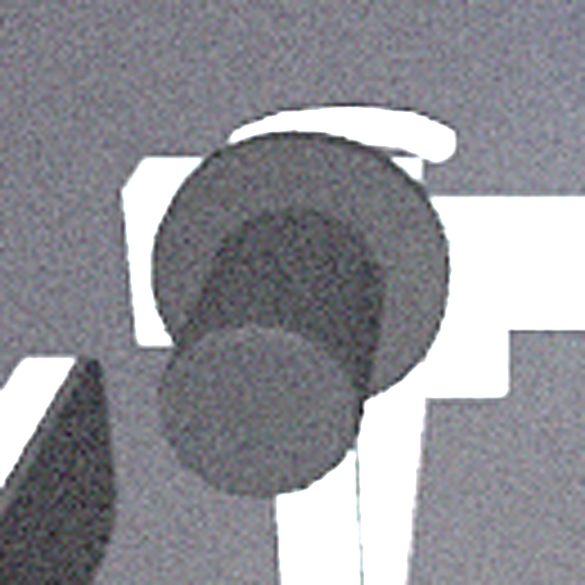

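Request:
{"name": "step_arm", "arguments": {
  "moves": [
    [[-14,-20,0],[0,0,0],85],
    [[-28,-39,0],[0,0,0],85],
    [[-28,-39,0],[0,0,0],85],
    [[-28,-39,33],[0,0,0],85],
    [[-28,-39,65],[0,0,0],85],
    [[-28,-39,65],[0,0,0],85],
    [[-28,-39,65],[0,0,0],60],
    [[-28,-39,65],[0,0,0],45]
  ],
  "grip_force": 60
}}

```text
clock: 2.87
tcp_pos: [0.5642, -0.2027, 0.2978]
orientation: [0.001, 0.029, 1.0, -0.0]
wrist_force: [0.3, 0.0, 1.8]
finger_gap: 0.0633
grip_force: 0.0
```

Request:
{"name": "step_arm", "arguments": {
  "moves": [
    [[0,0,0],[0,0,0],20],
    [[0,0,0],[0,0,0],10],
    [[0,0,0],[0,0,0],10],
    [[0,0,0],[0,0,0],10],
    [[0,0,0],[0,0,0],10],
    [[0,0,0],[0,0,0],10]
  ],
  "grip_force": 60
}}

```text
clock: 3.37
tcp_pos: [0.565, -0.2041, 0.2974]
orientation: [0.002, 0.03, 1.0, -0.001]
wrist_force: [1.0, -0.4, 4.6]
finger_gap: 0.0281
grip_force: 58.7
```

Request:
{"name": "step_arm", "arguments": {
  "moves": [
    [[0,12,0],[0,0,0],10],
    [[0,38,0],[0,0,0],10],
    [[0,66,0],[0,0,0],10],
    [[0,94,0],[0,0,0],10],
    [[0,122,0],[0,0,0],10],
    [[0,150,0],[0,0,0],10],
    [[0,172,0],[0,0,0],10],
    [[0,185,0],[0,0,0],10]
  ]
}}

```text
clock: 4.03
tcp_pos: [0.5771, -0.0173, 0.2979]
orientation: [0.003, 0.029, 1.0, -0.0]
wrist_force: [2.9, -3.2, 5.3]
finger_gap: 0.0284
grip_force: 59.4
```

```bash
python3 - <<'E'
from h import *
a=shot('side','s2');b=shot('top','t2')
o=np.hstack([cv2.resize(a[100:330,150:370],(400,418)),cv2.resize(b[70:240,170:370],(400,340)).copy() if 0 else cv2.resize(b[40:249,170:370],(400,418))]);cv2.imwrite('pics/c3.png',np.clip(o[:,:,::-1]*1.4,0,255).astype(np.uint8))
s=telemetry.get_state();print(s['tcp_pos'],s['orientation'],s['wrist_force'],s['finger_gap'])
E
```

```text
[ 0.5771705  -0.0165463   0.29785945] [3.48311639e-03 2.84365332e-02 9.99589485e-01 3.04591553e-04] [3.02832051 0.5327544  6.2766361 ] 0.02834480200372822
```

View pics/c3.png

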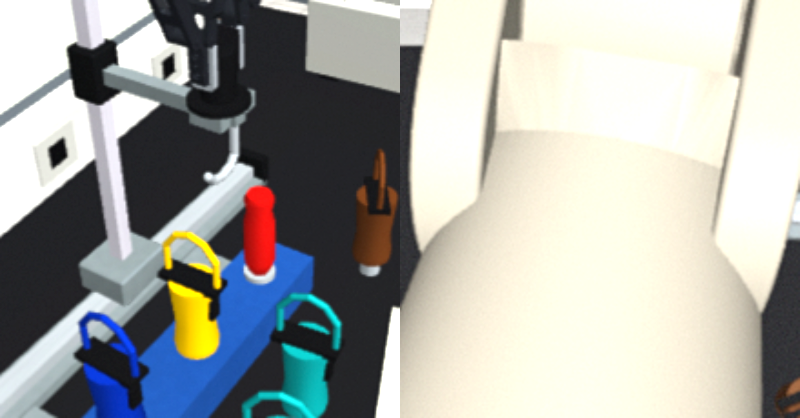

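The hook followed along the rail. Its tip, at crop (209,177), or side (265,197), sits between red and yellow and is still up. I check the tip's height and position against the hook's sizes, then pull down.

```bash
python3 - <<'E'
from h import *
print(proj('s2',[.578,.0035,.217]),onz('s2',(265,197.4),.217), onz('s2',(254,229.5),.175))
m=np.load('pics/s2.npz')['im'].astype(int)
E
```

```text
[263.49882555 196.75712077] [0.57517388 0.00387752 0.217     ] [0.57906874 0.03326864 0.175     ]
```

Request:
{"name": "step_arm", "arguments": {
  "moves": [
    [[0,0,8],[0,0,0],10],
    [[0,0,18],[0,0,0],10],
    [[0,0,28],[0,0,0],10],
    [[0,0,38],[0,0,0],10],
    [[0,0,48],[0,0,0],10],
    [[0,0,56],[0,0,0],10],
    [[0,0,62],[0,0,0],10],
    [[0,0,62],[0,0,0],10]
  ]
}}

```text
clock: 4.8
tcp_pos: [0.577, -0.019, 0.235]
orientation: [0.003, 0.03, 1.0, -0.0]
wrist_force: [2.5, 1.0, 7.6]
finger_gap: 0.0283
grip_force: 59.8
```

```bash
python3 - <<'E'
from h import *
a=shot('side','s3')
o=cv2.resize(a[150:300,200:350],(600,600),interpolation=cv2.INTER_CUBIC);cv2.imwrite('pics/c4.png',np.clip(o[:,:,::-1]*1.4,0,255).astype(np.uint8))
s=telemetry.get_state();print(s['tcp_pos'],s['orientation'],s['wrist_force'],s['finger_gap'])
x,y,z=s['tcp_pos']
for dz in (.140,.15,.16): print(dz,proj('s3',[x+.001,y+.02,dz+.008]))
E
```

```text
[ 0.57700197 -0.01894926  0.23542032] [ 2.87802459e-03  2.98153385e-02  9.99551280e-01 -3.09138260e-05] [1.49616238 0.73700245 8.41160623] 0.028384752614648318
0.14 [266.20196552 231.13817557]
0.15 [265.94508936 226.29468285]
0.16 [265.68376916 221.36588381]
```

View pics/c4.png

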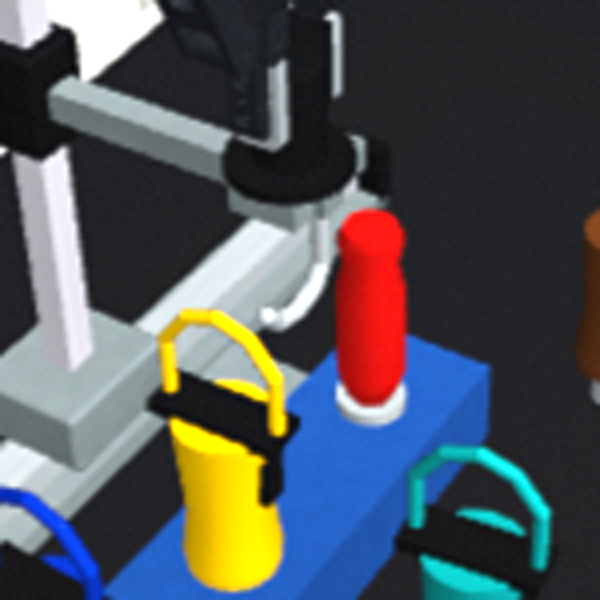

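The pulled-down hook tip is at about (268,316) in the crop, or side (267,228), so the seat is about 148–150 mm high. It is level with the loop opening and clear of red. I slide it 52 mm under the bail.

Request:
{"name": "step_arm", "arguments": {
  "moves": [
    [[0,6,0],[0,0,0],10],
    [[0,14,0],[0,0,0],10],
    [[0,22,0],[0,0,0],10],
    [[0,30,0],[0,0,0],10],
    [[0,38,0],[0,0,0],10],
    [[0,46,0],[0,0,0],10],
    [[0,52,0],[0,0,0],10],
    [[0,52,0],[0,0,0],10]
  ]
}}

```text
clock: 5.52
tcp_pos: [0.5805, 0.0339, 0.2362]
orientation: [0.003, 0.029, 1.0, 0.0]
wrist_force: [1.3, 1.1, 7.5]
finger_gap: 0.0281
grip_force: 59.8
```

```bash
python3 - <<'E'
from h import *
a=shot('side','s4')
o=cv2.resize(a[150:300,180:330],(600,600),interpolation=cv2.INTER_CUBIC);cv2.imwrite('pics/c5.png',np.clip(o[:,:,::-1]*1.4,0,255).astype(np.uint8))
s=telemetry.get_state();print(s['tcp_pos'],s['orientation'],s['wrist_force'],s['finger_gap'])
E
```

```text
[0.58047209 0.0335708  0.23625097] [3.51226210e-03 2.95249546e-02 9.99557866e-01 1.19446816e-04] [2.00598926 1.41835502 7.33345493] 0.02824774317144645
```

View pics/c5.png

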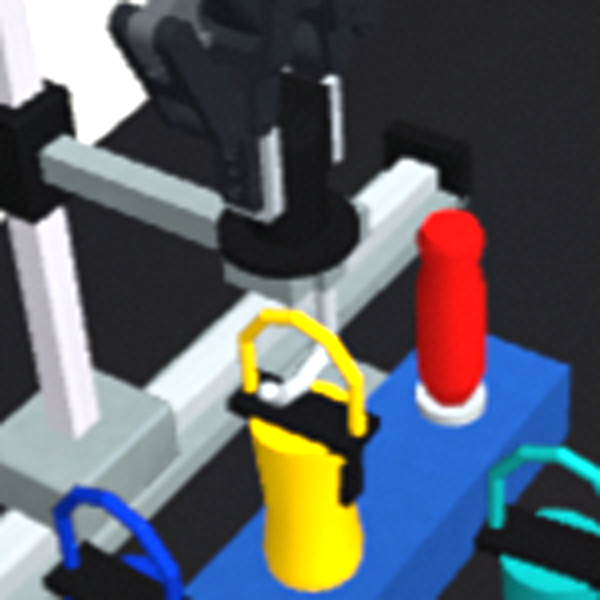

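The hook passes through the yellow loop, with its tip at crop (268,390) on the near side; the yellow and red tools have not moved. I let it up slowly.

Request:
{"name": "step_arm", "arguments": {
  "moves": [
    [[0,0,-4],[0,0,0],10],
    [[0,0,-8],[0,0,0],10],
    [[0,0,-12],[0,0,0],10],
    [[0,0,-16],[0,0,0],10],
    [[0,0,-20],[0,0,0],10],
    [[0,0,-24],[0,0,0],10],
    [[0,0,-28],[0,0,0],10],
    [[0,0,-32],[0,0,0],10]
  ]
}}

```text
clock: 6.23
tcp_pos: [0.5803, 0.033, 0.2672]
orientation: [0.003, 0.03, 1.0, 0.0]
wrist_force: [6.7, 0.1, 2.7]
finger_gap: 0.0286
grip_force: 59.5
```

Request:
{"name": "step_arm", "arguments": {
  "moves": [
    [[0,0,-4],[0,0,0],10],
    [[0,0,-8],[0,0,0],10],
    [[0,0,-12],[0,0,0],10],
    [[0,0,-16],[0,0,0],10],
    [[0,0,-20],[0,0,0],10],
    [[0,0,-24],[0,0,0],10],
    [[0,0,-28],[0,0,0],10],
    [[0,0,-29],[0,0,0],10]
  ]
}}

```text
clock: 6.9
tcp_pos: [0.5803, 0.033, 0.2961]
orientation: [0.003, 0.03, 1.0, 0.0]
wrist_force: [6.1, 0.0, 2.8]
finger_gap: 0.0288
grip_force: 59.4
```

```bash
python3 - <<'E'
from h import *
a=shot('side','s5')
o=cv2.resize(a[130:330,180:380],(600,600),interpolation=cv2.INTER_CUBIC);cv2.imwrite('pics/c6.png',np.clip(o[:,:,::-1]*1.4,0,255).astype(np.uint8))
s=telemetry.get_state();print(s['tcp_pos'],s['orientation'],s['wrist_force'],s['finger_gap'])
E
```

```text
[0.58032974 0.03293897 0.29610222] [2.89915097e-03 2.98935986e-02 9.99548878e-01 9.36517257e-05] [5.98472769 0.30403707 2.93281973] 0.028382041705879664
```

View pics/c6.png

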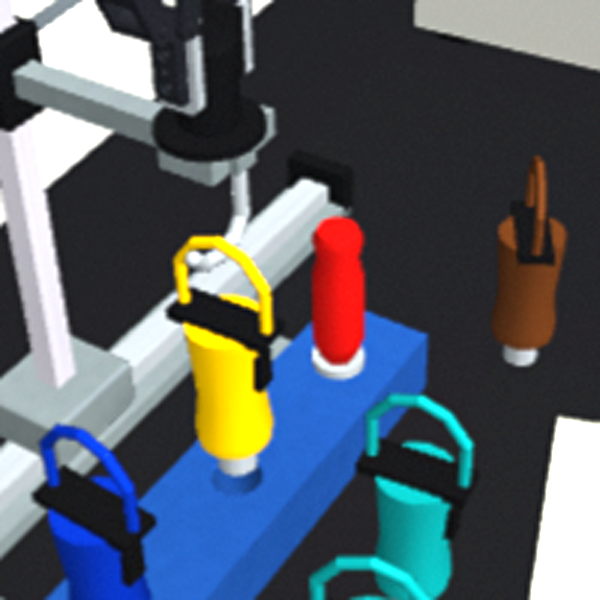

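The yellow screwdriver is lifted out, with its nose at crop (237,463) above the empty hole, and hangs on the hook. I open the fingers and retreat straight up.

Request:
{"name": "step_arm", "arguments": {
  "moves": [
    [[0,0,0],[0,0,0],10],
    [[0,0,0],[0,0,0],10],
    [[0,0,0],[0,0,0],10],
    [[0,0,0],[0,0,0],33],
    [[0,0,0],[0,0,0],40],
    [[0,0,0],[0,0,0],55],
    [[0,0,0],[0,0,0],70],
    [[0,0,0],[0,0,0],70]
  ]
}}

```text
clock: 7.62
tcp_pos: [0.5776, 0.033, 0.294]
orientation: [-0.001, 0.03, 1.0, 0.0]
wrist_force: [0.6, 0.2, -1.0]
finger_gap: 0.0697
grip_force: 0.0
```

Request:
{"name": "step_arm", "arguments": {
  "moves": [
    [[0,0,-10],[0,0,0],75],
    [[0,0,-30],[0,0,0],75],
    [[0,0,-50],[0,0,0],75],
    [[0,0,-75],[0,0,0],75],
    [[0,0,-100],[0,0,0],75],
    [[30,0,-115],[0,0,0],75],
    [[60,0,-115],[0,0,0],75],
    [[60,0,-115],[0,0,0],75]
  ]
}}

```text
clock: 8.28
tcp_pos: [0.5137, 0.0373, 0.4109]
orientation: [-0.001, 0.03, 1.0, 0.0]
wrist_force: [0.3, 0.5, 0.1]
finger_gap: 0.0751
grip_force: 0.0
```

Request:
{"name": "step_arm", "arguments": {
  "moves": [
    [[0,0,0],[0,0,0],75],
    [[0,0,0],[0,0,0],75],
    [[0,0,0],[0,0,0],75],
    [[0,0,0],[0,0,0],75],
    [[0,0,0],[0,0,0],75],
    [[0,0,0],[0,0,0],75],
    [[0,0,0],[0,0,0],75],
    [[0,0,0],[0,0,0],75]
  ]
}}

```text
clock: 8.95
tcp_pos: [0.5183, 0.0366, 0.4091]
orientation: [-0.0, 0.03, 1.0, 0.0]
wrist_force: [-0.2, 0.5, -0.4]
finger_gap: 0.0752
grip_force: 0.0
```

```bash
python3 - <<'E'
from h import *
a=shot('side','s6')
cv2.imwrite('pics/c7.png',np.clip(a[:,:,::-1]*1.4,0,255).astype(np.uint8))
s=telemetry.get_state();print(s['clock'],s['tcp_pos'],s['wrist_force'],s['finger_gap'])
print('flange fully up at',proj('s6',[.579,.034,.28]))
E
```

```text
9.0 [0.5182627  0.03658396 0.40915478] [-0.04112008  0.20625149  0.44023812] 0.07493841041770186
flange fully up at [249.34188821 170.62725396]
```

View pics/c7.png

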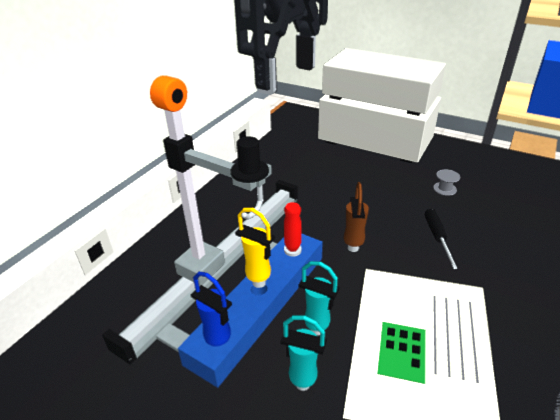

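The hook is fully up, with its flange at (250,171) against the expected (249,171). Yellow hangs clear of the block, blue is standing, and the gripper is clear.

```bash
python3 -c "
from workcell import env;print(env.hand_in())"
```

```text
the job is handed in; nothing more can be done
None
```

The yellow screwdriver hangs on the fully raised hook, the blue one still stands in its place, and the job was handed in at about 9 s with the gripper clear of everything.

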